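# Turn the marble dish to face the marble jar

### The arm

A 6-joint arm with a two-finger parallel gripper is mounted at the origin on the work surface. World frame = base frame: x ahead of the robot, y to its left, z up, the work surface at z = 0. Lengths are in mm, angles in rad, forces in N, time in s.
With the tool pointing down it reaches from about 350 to 975 mm from the base axis. Payload 7.1 kg.
Tool frame: the origin (TCP) lies on the front face of the gripper's body, between the roots of the fingers; the fingertips stand 80 mm ahead of it and the grasp point (between the pads) lies 61 mm ahead of it (ctrl.tcp_to_grasp is the distance from the TCP to the grasp point, in mm); z points along the fingers, y is the direction in which the jaws open and shut (so a half turn about z gives the same grasp; the last joint's range is limited). The gripper opens to 88 mm and grips with 3 to 60 N. Pads are 20 mm wide; open, the fingers measure 115 mm over their backs; the gripper's body (75 mm by 178 mm) begins 61 mm behind the grasp point.
Start: joints at [1.156, 0.423, 1.63, -0, 1.089, -0.019], TCP at [240.934, 576.677, 302.675] pointing down, gripper open.
Joint ranges: [-3, 3], [-0.9, 2.11], [0.09, 2.58], [-1.31, 4.45], [0.11, 2.69], [-2.54, 2.54]. Speed limits (rad/s): [2.39, 2.39, 3.01, 3.14, 3.14, 3.14].

### API

Orientations are given as a rotation vector (axis times angle).
In Python, from workcell import telemetry, get_image, ctrl gives the robot as it stands.
- The arm moves only by the tool send_rows, never from a script. Its argument "rows" is a list of rows, each a list of 5 numbers: the shift along the tool's x, y, z in m, then the turn about the tool's z in rad, then the opening, from -1 (shut) to 1 (fully open). A call has 1 to 5 rows; each row shifts and turns the commanded pose from where the row before left it, along the tool's axes as they then stand; what a row does not reach is not made up. A row lasts 1/10 s, in which the tool goes at most 50 mm and 8.59 degrees, less where a joint would pass 70% of its speed; a pose out of reach is approached as far as the arm can. A call with a gripper value outside its range is refused whole. The fingers move at their own pace and stop on an object; the grip force is fixed at half the most. Time passes only in rows, so rows that do not move let the fingers close. It gives the time, the measured TCP pose, the force and the opening at its end, in the units of the state.
- telemetry.get_obs(): the state, without advancing time (a new reading comes with each control period).
- get_image(name): name is "side" or "top" or "wrist"; returns a dict with "color" (384x512x3 uint8, blue, green, red), "z_map" (384x512 float32, mm along the optical axis (not along the pixel's ray), 0 where there is no reading), "camera_matrix" (3x3 intrinsics, pixels), "rvec" (rotation vector, rad) and "tvec" (3), from world to camera coordinates, as OpenCV has them. Camera axes: x right, y down, z forward; pixel columns grow to the right and rows downward; lengths in mm; the calibration is good to about 2 mm. A picture is of the moment at which its call begins.
- ctrl.close_job(): hands the job in, once; it reports no verdict.
The state is a dict: "t": time; "qpos": joint angles; "qvel": joint speeds; "joint_torque": joint torques, N m; "ee_pos": TCP position; "orientation": TCP orientation; "ft_force": force on the tool from outside, world axes, zero at the start; "moment": the same for the moment, N m; "width": finger opening in mm.
Only numpy, scipy, OpenCV 4.12 (cv2) and the standard library are available. Lean on these libraries where they do the work, as an engineer would, in place of code of your own. Each camera call takes 0.05 s, during which the arm holds its last target.

### The job

Take the white marble dish by the dark grip on top of its arched handle and lift it straight up off its grey mat, keeping it level so that the green marble stays in the middle. Once it is in the air, turn it about a quarter turn, to the left or to the right, so that its orange pouring lip points straight at the clear jar of coloured marbles (not at the blue pen pot on the other side). Finish while still holding the dish still and level over its mat, about 10 cm up, with the marble in the middle, and leave everything else on the desk where it is.

Things in the scene. Friction and masses are not known exactly. Their poses are not given: they have to be found in the camera images.
- dish: White dish, 156 mm across, 23 mm high, 0.32 kg. Origin at the centre of its underside, z up, +x towards its orange pouring lip. Inside a shallow cone: slope 6 degrees, 16 beyond 35 mm radius. A brass arch of 7 mm rod in its y-z plane rises from the rim at y = +-74 mm to the grip. It starts with the lip pointing away from the robot, jar on one side, pen pot on the other.
- dish_grip (a point): Centre of the dark wooden grip bar on top of the arch, 86 mm straight above the dish's underside. The bar is 14 mm thick along the dish's x, 76 mm long along its y and 24 mm high; below it is free space down to the marble's top, 38 mm above the dish's underside. Same axes as the dish.
- dish_seat (a point): Middle of the dish's inner floor, 8 mm above its underside, where the marble belongs. Same axes as the dish.
- dish_lip (a point): Middle of the orange pouring lip (a channel 34 mm wide, ending 104 mm from the dish's centre), 100 mm from the dish's centre along its +x and 26 mm above its underside.
- marble_center (a point): Centre of the loose green glass marble, 30 mm across, 35 g, which rolls easily in the dish. Its axes mean nothing.
- jar_center (a point): Centre (52 mm up) of the open clear jar, 84 mm across and 105 mm tall, full of coloured marbles, loose, standing 19 to 25 cm to the left or to the right of the dish. Its axes mean nothing.
- penpot_center (a point): Centre (50 mm up) of the blue pen pot, 80 mm across and 100 mm tall with pens up to 160 mm, loose, standing on the side of the dish away from the jar. A bystander.
- mat: Round grey felt mat, 190 mm across and 3 mm thick, fixed on the desk. Origin at the centre of its underside; the dish starts on it.
- tape: Bystander: roll of brown tape lying flat, 90 mm across, 24 mm high. Origin under its centre.
- tin: Bystander: green tin with a pale lid, 64 mm across, 85 mm tall. Origin under its centre.
- book: Bystander: red book lying flat, 190 by 125 mm, 22 mm thick. Origin under its centre.
- badge_box: Bystander: open blue box of coloured blank badges, 100 by 70 mm, 35 mm high. Origin under its centre.
- top: Bystander: yellow wooden spinning top standing on its flat side, 52 mm across, 48 mm tall. Origin under its centre.

How it is judged:
By the outcome, as a careful person would: the job done as asked, in the order asked, and still so for the second after the job is handed in, while the arm keeps its last pose, push and grip.
It also fails if it takes over 42 s, if anything falls off the work surface, if the arm or the gripper's body presses on something with over 40 N, if the wrist force passes 120 N, or if a joint passes its speed limit or range.

## Working session

There is one attempt and no reset: what is moved stays moved. The work goes in short steps, Python scripts to look and compute and a tool call to move; the robot and the scene stay as the last step left them, time stands still between calls to the robot, and variables do not carry over. Pictures are saved under pics/ and viewed, and the job is handed in when it is done.

Besides the shell and the picture viewer there is one more tool, called after ">>>" as name(argument=value, ...), one argument or row to a line, values as JSON. send_rows: Moves the arm, as the interface text tells. Its arguments: {"type":"object","properties":{"rows":{"type":"array"}},"required":["rows"]}

```bash
mkdir -p pics; ls
python3 - <<'E'
from workcell import telemetry, get_image, ctrl
import cv2,numpy as np
o=telemetry.get_obs(); print({k:np.round(v,3).tolist() for k,v in o.items()})
for n in ["side","top","wrist"]:
    im=get_image(n); cv2.imwrite(f"pics/a_{n}.png",im["color"]); np.savez(f"a_{n}.npz",**im)
    R=cv2.Rodrigues(im["rvec"])[0]; print(n,(-R.T@np.ravel(im["tvec"])).round(), R[2].round(2), im["camera_matrix"][0,0])
E
```

```text
pics
{'t': 0.0, 'qpos': [1.156, 0.424, 1.631, -0.0, 1.089, -0.019], 'qvel': [-0.0, 0.001, 0.001, 0.0, 0.001, -0.001], 'joint_torque': [-0.001, -54.463, -27.366, 0.064, 0.023, -0.0], 'ee_pos': [240.766, 576.309, 301.909], 'orientation': [-0.618, -3.08, 0.002], 'ft_force': [-0.191, -0.219, 0.223], 'moment': [-0.024, 0.042, -0.009], 'width': 87.902}
side [ 225. -674.  795.] [ 0.33  0.64 -0.7 ] 352.8993724015046
top [ 405.  -26. 1518.] [ 0.11 -0.   -0.99] 485.31164446885936
wrist [174. 603. 384.] [ 0.24 -0.1  -0.97] 265.27560718503656
```

View pics/a_side.png

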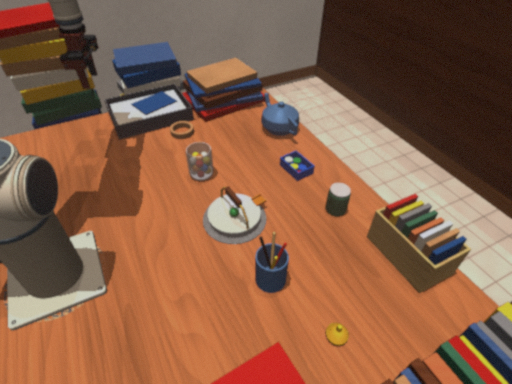

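View pics/a_top.png

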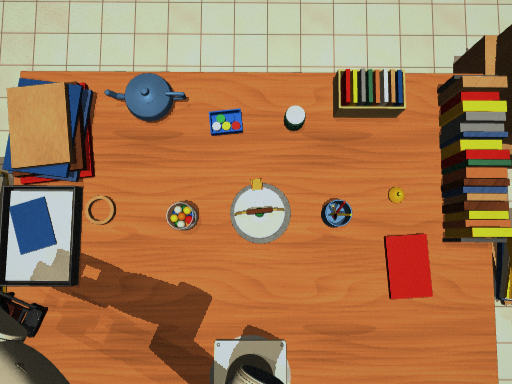

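The top view shows the dish at about (260,212) with its lip at (256,184). The jar is at (182,215) on the robot's left (+y), and the pen pot is at (337,212) on the right. Next I measure them.

```bash
cat > h.py <<'E'
import cv2,numpy as np
def cam(im): 
    R=cv2.Rodrigues(np.array(im["rvec"],float))[0]; t=np.ravel(im["tvec"]); return np.array(im["camera_matrix"]),R,t
def ray(im,u,v,z):
    K,R,t=cam(im); c=-R.T@t; d=R.T@np.linalg.inv(K)@np.array([u,v,1.]); return c+d*(z-c[2])/d[2]
def proj(im,P):
    K,R,t=cam(im); p=K@(R@np.asarray(P,float)+t); return p[:2]/p[2]
def mask(im,lo,hi,roi):
    h=cv2.cvtColor(im["color"],cv2.COLOR_BGR2HSV); m=cv2.inRange(h,np.array(lo),np.array(hi)); r=np.zeros_like(m); x0,y0,x1,y1=roi; r[y0:y1,x0:x1]=m[y0:y1,x0:x1]; return r
def big(m):
    n,l,s,c=cv2.connectedComponentsWithStats(m); k=1+np.argmax(s[1:,4]); return (l==k).astype(np.uint8),s[k],c[k]
E
python3 - <<'E'
from h import *
a=dict(np.load("a_top.npz")); s=dict(np.load("a_side.npz"))
cv2.imwrite("pics/b_top.png",cv2.resize(a["color"][160:260,150:370],None,fx=3.6,fy=3.6,interpolation=cv2.INTER_CUBIC))
cv2.imwrite("pics/b_side.png",cv2.resize(s["color"][130:300,170:370],None,fx=3.5,fy=3.5,interpolation=cv2.INTER_CUBIC))
K,R,t=cam(a)
h=cv2.cvtColor(a["color"],cv2.COLOR_BGR2HSV)
for u,v in [(260,190),(256,184),(240,212),(250,211),(255,211),(260,211),(265,210),(270,210),(280,210),(260,214),(232,214)]: print(u,v,h[v,u],a["z_map"][v,u])
E
```

```text
260 190 [ 96  18 217] 1499.5697
256 184 [ 24 177 200] 1502.5232
240 212 [ 20 183 134] 1434.3524
250 211 [ 10 178 110] 1414.5275
255 211 [ 11 192 109] 1415.0315
260 211 [ 10 182 109] 1416.3573
265 210 [ 11 189 108] 1419.649
270 210 [ 11 197  96] 1414.7047
280 210 [ 24  89 144] 1446.8042
260 214 [ 64 185 124] 1476.0692
232 214 [ 30  21 121] 1520.34
```

View pics/b_top.png

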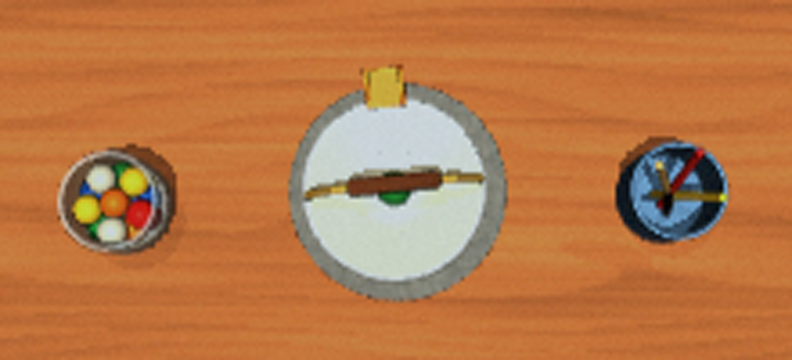

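View pics/b_side.png

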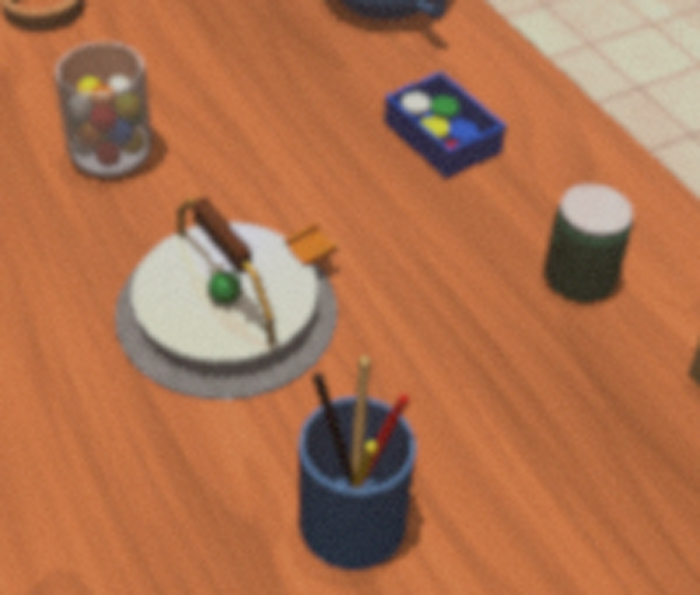

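In the enlarged views, the jar is at +y, the pen pot at −y, and the marble (green) sits under the bar. The handle is slightly yawed.

```bash
cat > meas.py <<'E'
from h import *
def dish(a,s,zb=3,roi=(215,165,310,260)):
    bar=mask(a,(5,150,60),(15,255,125),(240,200,282,222)); 
    return bar
E
python3 - <<'E'
from h import *
a=dict(np.load("a_top.npz")); s=dict(np.load("a_side.npz"))
bar,st,c=big(mask(a,(0,130,40),(15,255,130),(244,203,276,220)))
print("bar",st,c, cv2.minAreaRect(cv2.findNonZero(bar)))
print("bar z map", np.median(a["z_map"][bar>0]))
p=cv2.findNonZero(bar).reshape(-1,2); W=np.array([ray(a,u,v,101) for u,v in p])[:,:2]
m=W.mean(0); ev,V=np.linalg.eigh(np.cov((W-m).T)); d=V[:,1]; d*=np.sign(d[1]); print("bar ctr",m,"ydir yaw deg",np.degrees(np.arctan2(-d[0],d[1])), 'len', np.ptp((W-m)@d), np.ptp((W-m)@V[:,0]))
wh,st,c=big(mask(a,(0,0,150),(180,60,255),(225,175,300,245)))
hull=cv2.convexHull(cv2.findNonZero(wh)); e=cv2.fitEllipse(hull); print("white",st,c,e)
print("dish ctr (z26)",ray(a,*e[0],26))
lip,st,c=big(mask(a,(16,140,130),(32,255,255),(245,172,270,192))); print("lip",st,c,ray(a,*c,29))
mat,st,c=big(mask(a,(0,0,80),(180,60,255),(220,170,300,250))); e=cv2.fitEllipse(cv2.convexHull(cv2.findNonZero(mat))); print("mat",e,ray(a,*e[0],3))
# side bar
bs,st,c=big(mask(s,(0,100,20),(15,255,110),(218,182,245,208))); print("side bar",st,c,cv2.minAreaRect(cv2.findNonZero(bs)))
mg,st,c=big(mask(s,(50,100,20),(85,255,255),(220,200,250,225))); print("side marble",st,c,ray(s,*c,26))
# circles jar top
for n,r in (("jar",(160,195,205,240)),("pot",(315,190,360,235))):
    g=cv2.resize(a["color"][r[1]:r[3],r[0]:r[2]],None,fx=4,fy=4,interpolation=cv2.INTER_CUBIC)
    print(n,cv2.HoughCircles(cv2.cvtColor(g,cv2.COLOR_BGR2GRAY),cv2.HOUGH_GRADIENT,1,40,param1=80,param2=15,minRadius=48,maxRadius=70))
E
```

```text
bar [247 208  26   6 105] [259.06666667 210.38095238] ((259.3811950683594, 210.3118896484375), (4.079652309417725, 25.174442291259766), 84.2894058227539)
bar z map 1417.7761
bar ctr [494.35020773 -25.7891427 ] ydir yaw deg 5.932305806278967 len 73.54992599966226 11.958581655051578
white [234 210  51  28 959] [260.04692388 223.49635036] ((259.75665283203125, 216.65919494628906), (40.809146881103516, 48.99132537841797), 80.39420318603516)
dish ctr (z26) [479.75629914 -27.98470453  26.        ]
lip [251 179  11  11 105] [256.00952381 183.55238095] [581.7764114  -15.91432559  29.        ]
mat ((260.0239562988281, 212.80706787109375), (59.68466567993164, 59.89939498901367), 77.09174346923828) [492.92549603 -28.79142653   3.        ]
side bar [225 188  16  19  84] [232.54761905 196.38095238] ((232.38937377929688, 196.65928649902344), (21.448436737060547, 4.7976765632629395), 48.8140754699707)
side marble [231 208   7   8  36] [233.5        211.41666667] [493.7185563  -23.57022867  26.        ]
jar [[[78.5 82.5 54.9]]]
pot [[[91.5 90.5 51.3]]]
```

Run:
```python
from h import *
a=dict(np.load("a_top.npz")); s=dict(np.load("a_side.npz"))
m=mask(a,(0,0,130),(180,60,255),(228,172,292,246))
p=cv2.findNonZero(cv2.morphologyEx(m,cv2.MORPH_OPEN,np.ones((3,3),np.uint8))); e=cv2.fitEllipse(cv2.convexHull(p)); print("dish",e,ray(a,*e[0],26))
J=ray(a,179.6,215.6,105); P=ray(a,337.9,212.6,100); print("jar",J,"pot",P)
print("jar in side", proj(s,[J[0],J[1],0]),proj(s,[J[0],J[1],105]))
print("bar in side", proj(s,[494.4,-25.8,89]))
jj=J[:2]-np.array([494,-27]); print(np.degrees(np.arctan2(jj[1],jj[0])),np.hypot(*jj))
v=s["color"].copy()
for z in (0,105):
  pts=np.array([proj(s,[J[0]+42*np.cos(t),J[1]+42*np.sin(t),z]) for t in np.linspace(0,6.28,40)])
  cv2.polylines(v,[np.round(pts*8).astype(np.int32)],True,(0,255,0),1,cv2.LINE_AA,3)
pts=np.array([proj(s,[494.4-38*np.sin(.104)*k,-25.8+38*np.cos(.104)*k,89]) for k in (-1,1)])
cv2.polylines(v,[np.round(pts*8).astype(np.int32)],False,(255,255,0),1,cv2.LINE_AA,3)
cv2.imwrite("pics/c.png",cv2.resize(v[130:300,170:370],None,fx=3.5,fy=3.5,interpolation=cv2.INTER_CUBIC))
from workcell import telemetry
o=telemetry.get_obs(); R=cv2.Rodrigues(o["orientation"])[0]; print(R.round(3)); d=np.array([494,-26.,262])-o["ee_pos"]; print(d, R.T@d)
```

```text
dish ((258.9823303222656, 212.3618621826172), (53.16840744018555, 56.012752532958984), 159.61102294921875) [492.95261462 -25.54009092  26.        ]
jar [477.79575831 205.31948177 105.        ] pot [ 489.02225003 -256.35731934  100.        ]
jar in side [201.30040323 173.60271415] [198.03642739 148.8996277 ]
bar in side [233.26051201 196.76178717]
93.98990824548076 232.8839175646519
[[-0.923  0.386 -0.   ]
 [ 0.386  0.923 -0.001]
 [ 0.    -0.001 -1.   ]]
[ 253.18915418 -602.38535586  -40.08019853] [-465.86710937 -458.14590723   40.61343569]
```

View pics/c.png

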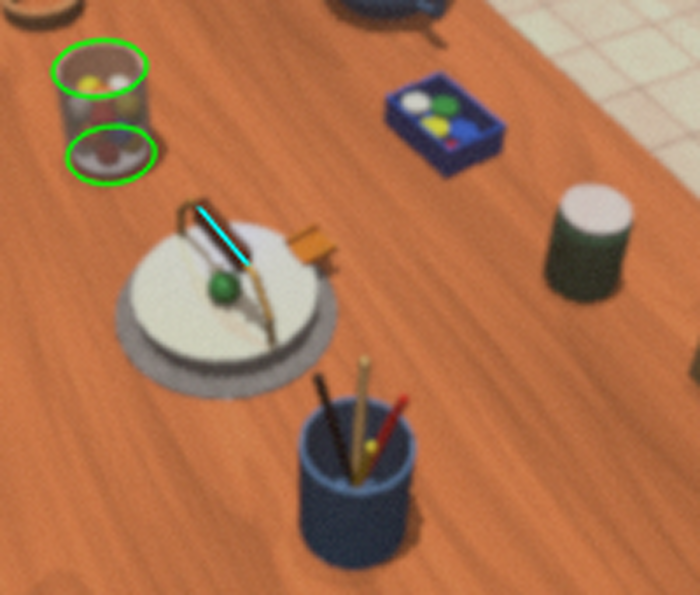

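The overlay of the measured poses agrees with the side view. The turn will be to the left (+y), towards the jar. First I move across above everything.

>>> send_rows(
  rows=[
    [-0.03,-0.03,0,0,1],
    [-0.03,-0.03,0,0,1],
    [-0.03,-0.03,0,0,1],
    [-0.03,-0.03,0,0,1],
    [-0.03,-0.03,0,0,1],
  ],
)

```text
t: 0.65
ee_pos: [321.7, 378.8, 302.5]
orientation: [-0.617, -3.08, 0.0]
ft_force: [0.5, 0.1, -0.1]
width: 87.8
```

>>> send_rows(
  rows=[
    [-0.03,-0.03,0,0,1],
    [-0.03,-0.03,0,0,1],
    [-0.03,-0.03,0,0,1],
    [-0.03,-0.03,0,0,1],
    [-0.03,-0.03,0,0,1],
  ],
)

```text
t: 1.15
ee_pos: [402.3, 182.6, 302.7]
orientation: [0.617, 3.08, 0.0]
ft_force: [-0.1, -0.0, 0.5]
width: 87.6
```

>>> send_rows(
  rows=[
    [-0.03,-0.03,0,0,1],
    [-0.03,-0.03,0,0,1],
    [-0.03,-0.03,0,0,1],
    [-0.03,-0.03,0,0,1],
    [-0.03,-0.03,0,0,1],
  ],
)

```text
t: 1.65
ee_pos: [482.9, -13.8, 302.7]
orientation: [0.618, 3.08, 0.0]
ft_force: [0.6, -0.4, -0.7]
width: 87.8
```

>>> send_rows(
  rows=[
    [0,0,0,0.13,1],
    [0,0,0,0.13,1],
    [0,0,0,0.13,1],
    [0,0,0,0.13,1],
    [0,0,0,0.13,1],
  ],
)

```text
t: 2.15
ee_pos: [482.5, -12.1, 302.5]
orientation: [-1.576, -2.717, 0.0]
ft_force: [0.5, -1.0, -0.1]
width: 87.9
```

>>> send_rows(
  rows=[
    [0,0,0,0.13,1],
    [0,0,0,0.13,1],
    [0,0,0,0.13,1],
    [0,0,0,0,1],
    [0,0,0,0,1],
  ],
)

```text
t: 2.65
ee_pos: [482.5, -12.0, 302.6]
orientation: [-2.062, -2.37, 0.0]
ft_force: [0.3, -0.6, -0.7]
width: 88.0
```

Run:
```python
from h import *
from workcell import telemetry, get_image
o=telemetry.get_obs(); R=cv2.Rodrigues(o["orientation"])[0]; print(o["qpos"].round(3) if hasattr(o["qpos"],'round') else o["qpos"]); print(R.round(3),"tool y az",np.degrees(np.arctan2(R[1,1],R[0,1])))
w=get_image("wrist"); np.savez("d_wrist.npz",**w); cv2.imwrite("pics/d_wrist.png",w["color"])
print(proj(w,[494.4,-25.8,101]), (-cam(w)[1].T@cam(w)[2]).round())
d=np.array([494,-26.,200])-o["ee_pos"]; print(R.T@d)
```

```text
[-0.05   0.214  1.937 -0.     0.991 -0.188]
[[-0.138  0.99  -0.   ]
 [ 0.99   0.138 -0.   ]
 [ 0.    -0.    -1.   ]] tool y az 7.932109846099419
[265.19894272 197.64540852] [472.  58. 385.]
[-15.42202205   9.4457141  102.58674507]
```

View pics/d_wrist.png

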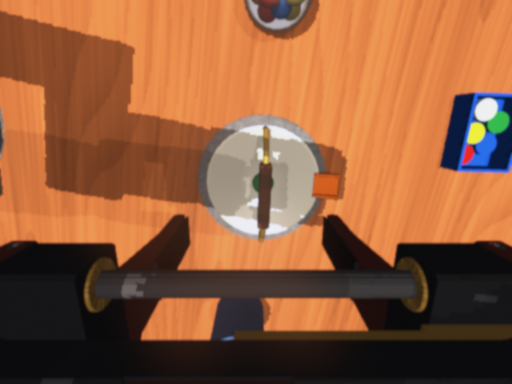

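The wrist view shows the bar at about (265,195), the lip at (326,185), and the jar at the top. I use it to refine the bar's pose.

Run:
```python
from h import *
w=dict(np.load("d_wrist.npz")); h=cv2.cvtColor(w["color"],cv2.COLOR_BGR2HSV)
m=mask(w,(0,60,0),(15,255,95),(254,150,276,235)); b,st,c=big(m); print(st,c)
W=np.array([ray(w,u,v,101) for u,v in cv2.findNonZero(b).reshape(-1,2)])[:,:2]; mm=W.mean(0); ev,V=np.linalg.eigh(np.cov((W-mm).T)); d=V[:,1]; d*=np.sign(d[1])
print(mm,np.degrees(np.arctan2(-d[0],d[1])),np.ptp((W-mm)@d),np.ptp((W-mm)@V[:,0]))
b,st,c=big(mask(w,(4,150,100),(25,255,255),(313,170,341,200))); print("lip",st,c,ray(w,*c,29))
b,st,c=big(mask(w,(50,80,20),(85,255,255),(245,165,280,200))); print("marble",st,c,ray(w,*c,26))
wh=mask(w,(0,0,120),(180,70,255),(190,110,335,245)); e=cv2.fitEllipse(cv2.convexHull(cv2.findNonZero(big(cv2.dilate(wh,np.ones((9,9))))[0]))); print("mat",e,ray(w,*e[0],3))
```

```text
[258 164  14  64 635] [264.22834646 195.11023622]
[492.92834024 -23.37760779] 5.779196986544391 73.46728598975668 12.404036071098247
lip [313 170  28  30 758] [327.54617414 185.00263852] [582.72746223 -17.04074753  29.        ]
marble [254 176   5  14  47] [255.82978723 182.59574468] [484.14191502 -28.09325076  26.        ]
mat ((261.90045166015625, 176.98995971679688), (126.42535400390625, 137.40525817871094), 13.38598346710205) [492.58713571 -23.96362513   3.        ]
```

>>> send_rows(
  rows=[
    [-0.007,0.0045,0.02,0,1],
    [-0.0075,0.0045,0.02,0,1],
    [0,0,0.02,0.037,1],
    [0,0,0.02,0,1],
    [0,0,0.02,0,1],
  ],
)

```text
t: 3.2
ee_pos: [493.6, -25.3, 201.9]
orientation: [2.107, 2.33, 0.0]
ft_force: [-0.4, -0.2, 0.2]
width: 87.7
```

>>> send_rows(
  rows=[
    [0,0,0,0,1],
    [0,0,0,0,1],
  ],
)

```text
t: 3.4
ee_pos: [493.5, -25.2, 202.8]
orientation: [-2.108, -2.328, 0.001]
ft_force: [-0.3, 0.1, -0.1]
width: 87.9
```

Run:
```python
from h import *
from workcell import telemetry, get_image
o=telemetry.get_obs(); R=cv2.Rodrigues(o["orientation"])[0]; print(o["ee_pos"],"tool y az",np.degrees(np.arctan2(R[1,1],R[0,1])), R[:,2])
for n in ("side",):
    s=get_image(n); np.savez("e_%s.npz"%n,**s); cv2.imwrite("pics/e_%s.png"%n,cv2.resize(s["color"][110:260,150:350],None,fx=3.5,fy=3.5,interpolation=cv2.INTER_CUBIC))
```

```text
[493.53540485 -25.1667542  202.76455421] tool y az 5.686665194839652 [-7.47933791e-04  4.13224110e-05 -9.99999719e-01]
```

View pics/e_side.png

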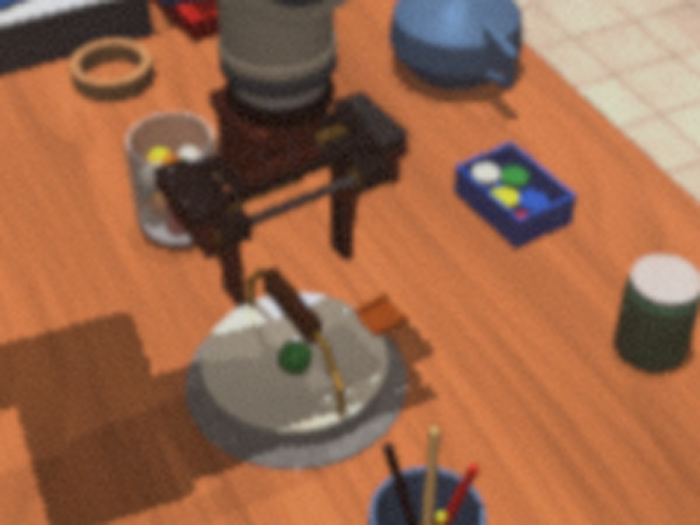

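The side view shows the jaws straddling the bar's centre. I descend 53 mm and then close gently.

>>> send_rows(
  rows=[
    [0,0,0.01,0,1],
    [0,0,0.013,0,1],
    [0,0,0.013,0,1],
    [0,0,0.011,0,1],
    [0,0,0.006,0,1],
  ],
)

```text
t: 3.95
ee_pos: [492.9, -25.1, 148.1]
orientation: [-2.109, -2.327, 0.002]
ft_force: [0.1, 0.2, -0.2]
width: 87.9
```

>>> send_rows(
  rows=[
    [0,0,0,0,0.5],
    [0,0,0,0,0.2],
    [0,0,0,0,-0.1],
    [0,0,0,0,-0.3],
    [0,0,0,0,-0.4],
  ],
)

```text
t: 4.45
ee_pos: [493.8, -25.2, 150.1]
orientation: [2.11, 2.327, 0.001]
ft_force: [-0.1, -0.1, 0.3]
width: 51.4
```

>>> send_rows(
  rows=[
    [0,0,0,0,-0.45],
    [0,0,0,0,-0.5],
    [0,0,0,0,-0.53],
    [0,0,0,0,-0.56],
    [0,0,0,0,-0.58],
  ],
)

```text
t: 4.95
ee_pos: [493.5, -25.2, 149.7]
orientation: [-2.11, -2.328, 0.0]
ft_force: [0.4, 0.4, 0.4]
width: 18.6
```

>>> send_rows(
  rows=[
    [0,0,0,0,-0.6],
    [0,0,0,0,-0.62],
    [0,0,0,0,-0.64],
    [0,0,0,0,-0.66],
    [0,0,0,0,-0.68],
  ],
)

```text
t: 5.45
ee_pos: [493.9, -25.2, 149.8]
orientation: [2.11, 2.327, 0.001]
ft_force: [2.2, -0.2, -0.6]
width: 14.3
```

>>> send_rows(
  rows=[
    [0,0,0,0,-0.72],
    [0,0,0,0,-0.8],
    [0,0,0,0,-0.9],
    [0,0,0,0,-1],
    [0,0,0,0,-1],
  ],
)

```text
t: 5.95
ee_pos: [493.7, -25.2, 149.7]
orientation: [2.11, 2.327, 0.0]
ft_force: [1.9, 0.2, -0.6]
width: 13.8
```

>>> send_rows(
  rows=[
    [0,0,0,0,-1],
    [0,0,0,0,-1],
    [0,0,0,0,-1],
    [0,0,0,0,-1],
    [0,0,0,0,-1],
  ],
)

```text
t: 6.45
ee_pos: [493.6, -25.2, 149.7]
orientation: [2.11, 2.327, 0.0]
ft_force: [2.5, 0.8, -0.2]
width: 13.9
```

Run:
```python
from h import *
from workcell import telemetry, get_image
o=telemetry.get_obs(); R=cv2.Rodrigues(o["orientation"])[0]; print(o["ee_pos"],"tool y az",np.degrees(np.arctan2(R[1,1],R[0,1])), o["ft_force"],o["moment"],o["width"])
s=get_image("side"); np.savez("f_side.npz",**s); cv2.imwrite("pics/f_side.png",cv2.resize(s["color"][130:260,170:350],None,fx=4,fy=4,interpolation=cv2.INTER_CUBIC))
b,st,c=big(mask(s,(50,100,15),(85,255,255),(215,195,255,235))); print("marble",st,c,ray(s,*c,26))
```

```text
[493.62951396 -25.18232703 149.74478722] tool y az 5.614394804122769 [ 2.54546162  0.8178516  -0.19767812] [-0.06572743 -0.3831491   0.01716656] 13.917220036075117
marble [230 209   8   7  46] [233.63043478 211.89130435] [493.2722012  -25.45737606  26.        ]
```

View pics/f_side.png

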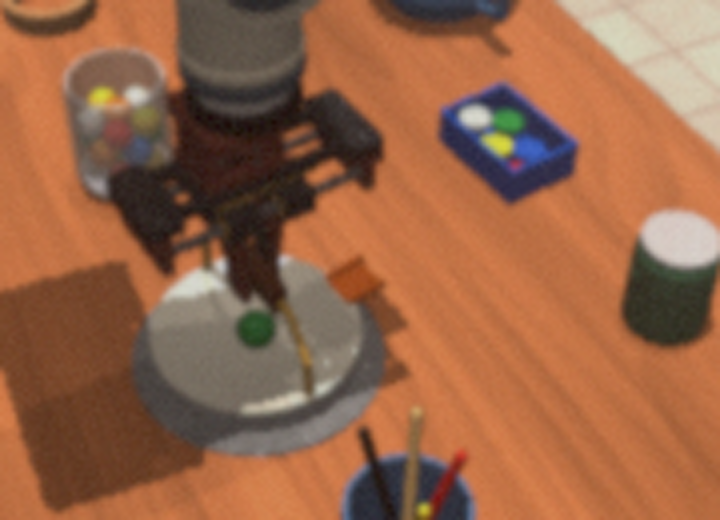

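The bar is held (13.9 mm) with the marble centred at (233.6,211.9). I start the lift slowly.

>>> send_rows(
  rows=[
    [0,0,-0.0005,0,-1],
    [0,0,-0.001,0,-1],
    [0,0,-0.002,0,-1],
    [0,0,-0.003,0,-1],
    [0,0,-0.0035,0,-1],
  ],
)

```text
t: 7.0
ee_pos: [493.2, -25.2, 159.7]
orientation: [-2.11, -2.327, 0.001]
ft_force: [0.7, -0.2, -4.4]
width: 14.0
```

>>> send_rows(
  rows=[
    [0,0,-0.003,0,-1],
    [0,0,-0.002,0,-1],
    [0,0,-0.001,0,-1],
    [0,0,0,0,-1],
    [0,0,0,0,-1],
  ],
)

```text
t: 7.5
ee_pos: [493.5, -25.2, 165.7]
orientation: [-2.11, -2.328, 0.0]
ft_force: [0.4, -0.7, -3.7]
width: 13.6
```

```bash
cat > chk.py <<'E'
from h import *
import sys
from workcell import telemetry, get_image
n=sys.argv[1]
o=telemetry.get_obs(); R=cv2.Rodrigues(o["orientation"])[0]; zb=o["ee_pos"][2]-147
print(o["t"],o["ee_pos"],"tool y az",np.degrees(np.arctan2(R[1,1],R[0,1])),"tilt",np.degrees(np.arccos(-R[2,2])), o["ft_force"],o["moment"],o["width"],"q6",o["qpos"][5])
s=get_image("side"); np.savez(f"{n}_side.npz",**s); cv2.imwrite(f"pics/{n}_side.png",cv2.resize(s["color"][100:270,160:360],None,fx=4,fy=3.5,interpolation=cv2.INTER_CUBIC))
c0=proj(s,[o["ee_pos"][0],o["ee_pos"][1],zb+23]); x,y=np.round(c0).astype(int); r=(x-18,y-15,x+18,y+15)
b,st,c=big(mask(s,(50,100,12),(85,255,255),r)); print("marble px",st,c,"expected",c0,"pt",ray(s,*c,zb+23),"dish under",zb)
E
python3 chk.py g
```

```text
7.5 [493.46686098 -25.18965693 165.66459873] tool y az 5.615555303710477 tilt 0.0035291968561469425 [ 0.35327964 -0.65118433 -3.65880922] [-0.09019275  0.05434185  0.01873201] 13.628577652964982 q6 -0.17305322562051895
marble px [230 205   8   7  44] [233.20454545 208.11363636] expected [233.4638816  208.18044646] pt [492.9039893  -24.60841552  41.66459873] dish under 18.66459873072293
```

View pics/g_side.png

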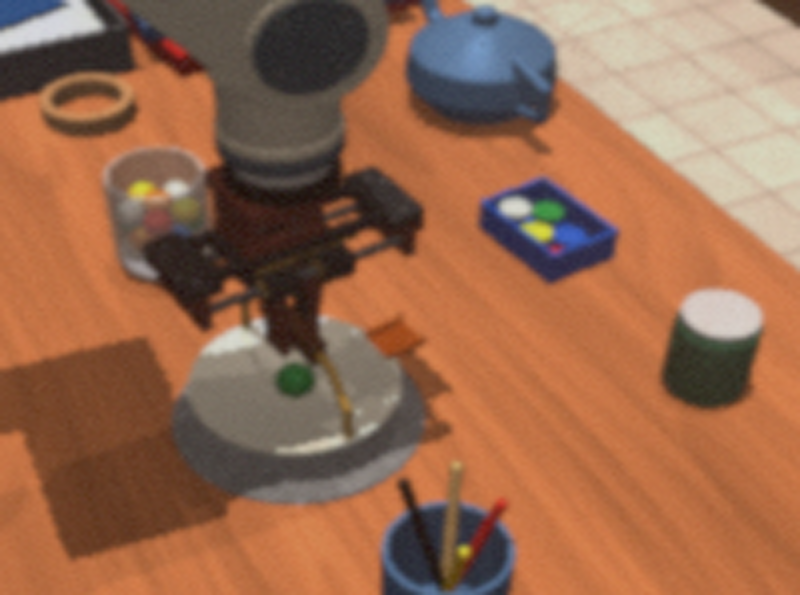

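The dish is up 16 mm and level, and the marble is within about 1 mm of centre. I lift a further 84 mm.

>>> send_rows(
  rows=[
    [0,0,-0.001,0,-1],
    [0,0,-0.003,0,-1],
    [0,0,-0.005,0,-1],
    [0,0,-0.006,0,-1],
    [0,0,-0.007,0,-1],
  ],
)

```text
t: 8.05
ee_pos: [493.5, -25.2, 188.3]
orientation: [2.11, 2.327, 0.0]
ft_force: [0.7, 0.3, -3.0]
width: 14.2
```

>>> send_rows(
  rows=[
    [0,0,-0.008,0,-1],
    [0,0,-0.008,0,-1],
    [0,0,-0.008,0,-1],
    [0,0,-0.008,0,-1],
    [0,0,-0.008,0,-1],
  ],
)

```text
t: 8.55
ee_pos: [493.5, -25.2, 228.4]
orientation: [2.11, 2.327, 0.0]
ft_force: [0.4, 0.2, -4.1]
width: 13.8
```

>>> send_rows(
  rows=[
    [0,0,-0.007,0,-1],
    [0,0,-0.006,0,-1],
    [0,0,-0.005,0,-1],
    [0,0,-0.003,0,-1],
    [0,0,-0.001,0,-1],
  ],
)

```text
t: 9.05
ee_pos: [493.6, -25.2, 250.0]
orientation: [2.11, 2.327, 0.0]
ft_force: [0.3, -0.2, -4.1]
width: 13.8
```

>>> send_rows(
  rows=[
    [0,0,0,0,-1],
    [0,0,0,0,-1],
    [0,0,0,0,-1],
  ],
)

```text
t: 9.35
ee_pos: [493.4, -25.2, 249.4]
orientation: [-2.11, -2.327, 0.001]
ft_force: [-0.7, 0.7, -3.3]
width: 13.8
```

```bash
python3 chk.py i
```

```text
9.35 [493.35872092 -25.18490693 249.38466993] tool y az 5.613914492670635 tilt 0.03564749243414297 [-0.72177377  0.67086287 -3.33743398] [-0.06381069  0.06159122 -0.05998122] 13.802161681893367 q6 -0.17305485700621087
marble px [229 184   8   8  49] [232.34693878 187.18367347] expected [232.34695931 187.40926546] pt [493.73153363 -24.36942112 125.38466993] dish under 102.38466992946883
```

View pics/i_side.png

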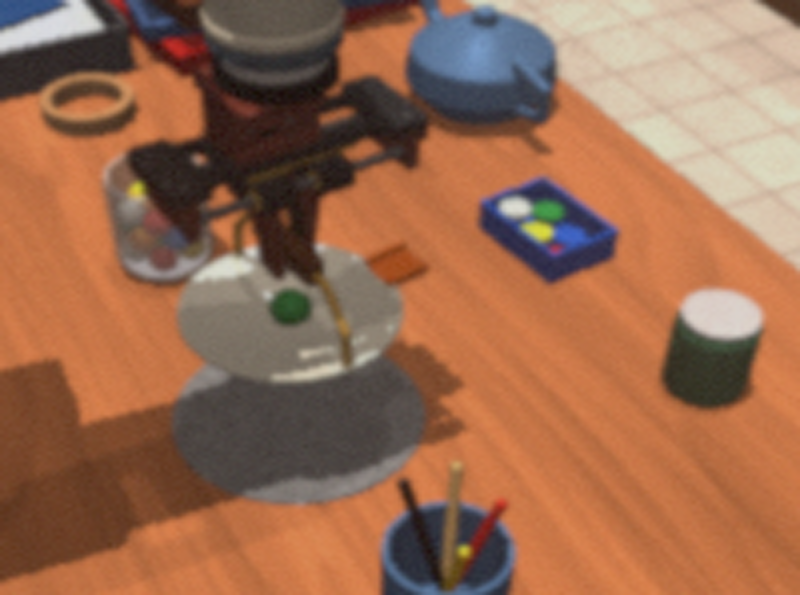

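Height and level are right. The turn needed is from 5.6° to 93.9°, i.e. −1.54 rad about tool z.

>>> send_rows(
  rows=[
    [0,0,0,-0.02,-1],
    [0,0,0,-0.05,-1],
    [0,0,0,-0.08,-1],
    [0,0,0,-0.1,-1],
    [0,0,0,-0.1,-1],
  ],
)

```text
t: 9.9
ee_pos: [493.5, -25.2, 249.6]
orientation: [-1.666, -2.664, 0.0]
ft_force: [-0.2, 0.2, -3.3]
width: 13.9
```

>>> send_rows(
  rows=[
    [0,0,0,-0.1,-1],
    [0,0,0,-0.1,-1],
    [0,0,0,-0.1,-1],
    [0,0,0,-0.1,-1],
    [0,0,0,-0.1,-1],
  ],
)

```text
t: 10.4
ee_pos: [493.5, -25.2, 249.6]
orientation: [-0.955, -2.993, 0.0]
ft_force: [-0.8, -0.0, -4.9]
width: 13.9
```

>>> send_rows(
  rows=[
    [0,0,0,-0.1,-1],
    [0,0,0,-0.1,-1],
    [0,0,0,-0.1,-1],
    [0,0,0,-0.1,-1],
    [0,0,0,-0.1,-1],
  ],
)

```text
t: 10.9
ee_pos: [493.5, -25.2, 249.6]
orientation: [-0.185, -3.136, -0.0]
ft_force: [0.1, -1.0, -4.6]
width: 13.5
```

>>> send_rows(
  rows=[
    [0,0,0,-0.08,-1],
    [0,0,0,-0.05,-1],
    [0,0,0,-0.03,-1],
    [0,0,0,-0.02,-1],
    [0,0,0,-0.01,-1],
  ],
)

```text
t: 11.4
ee_pos: [493.5, -25.2, 249.6]
orientation: [0.107, -3.14, 0.0]
ft_force: [-0.2, -0.1, -4.3]
width: 14.0
```

>>> send_rows(
  rows=[
    [0,0,0,0,-1],
    [0,0,0,0,-1],
    [0,0,0,0,-1],
    [0,0,0,0,-1],
    [0,0,0,0,-1],
  ],
)

```text
t: 11.9
ee_pos: [493.5, -25.2, 249.7]
orientation: [-0.105, 3.14, -0.0]
ft_force: [-0.2, 1.0, -4.6]
width: 13.8
```

```bash
python3 chk.py j
python3 - <<'E'
from workcell import get_image
from h import *
for n in ("top","wrist"):
    a=get_image(n); np.savez(f"j_{n}.npz",**a)
    cv2.imwrite(f"pics/j_{n}.png",a["color"] if n=="wrist" else cv2.resize(a["color"][150:280,150:370],None,fx=3.6,fy=3.6,interpolation=cv2.INTER_CUBIC))
E
```

```text
11.9 [493.51311724 -25.17726931 249.68719713] tool y az 93.8459902909481 tilt 0.0010634462789655423 [-0.20557937  0.96920204 -4.62684736] [ 0.03241494  0.00417827 -0.01037153] 13.822125276811644 q6 -1.7129545474181673
marble px [229 184   8   7  51] [232.43137255 187.03921569] expected [232.39286911 187.31037528] pt [494.05588859 -24.24451026 125.68719713] dish under 102.68719712901049
```

View pics/j_side.png

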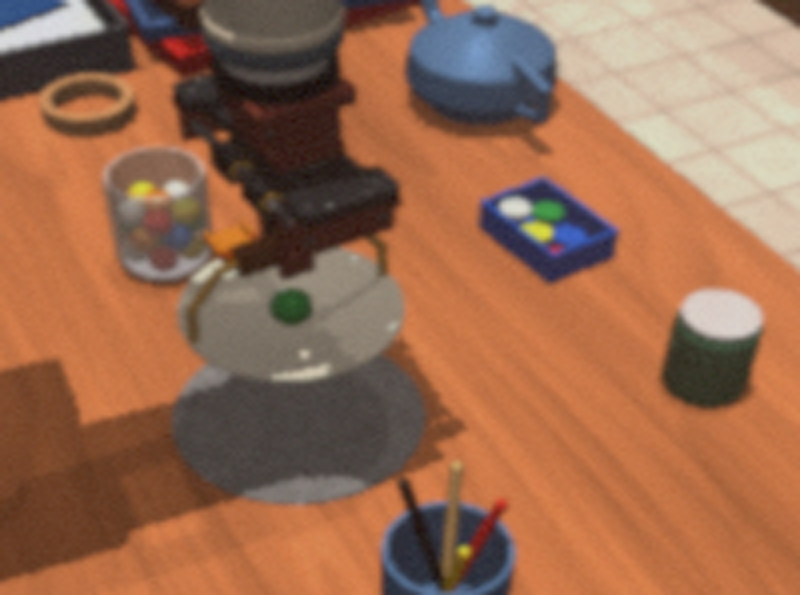

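View pics/j_top.png

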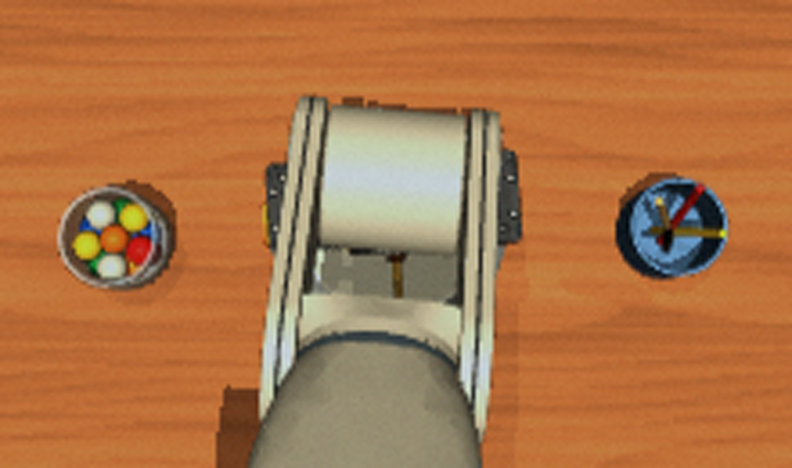

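View pics/j_wrist.png

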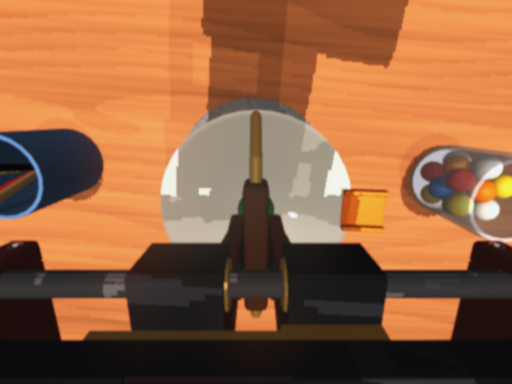

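The side and wrist views show the lip facing the jar, with the marble centred at side (232,187). Last, I check the pointing direction numerically.

Run:
```python
from h import *
w=dict(np.load("j_wrist.npz")); s=dict(np.load("j_side.npz"))
b,st,c=big(mask(w,(5,150,100),(25,255,255),(343,189,386,232))); L=ray(w,*c,128.7); print("lip wrist",st,c,L)
D=np.array([493.5,-25.2])
f=lambda p:np.degrees(np.arctan2(p[1]-D[1],p[0]-D[0]))
print("lip az",f(L))
b,st,c=big(mask(s,(8,170,120),(22,255,255),(208,160,226,178))); L2=ray(s,*c,128.7); print("lip side",st,c,L2,f(L2))
# jar base ring check in wrist: predicted circles
v=w["color"].copy()
J=(477.8,205.3)
for z in (0,105):
  pts=np.array([proj(w,[J[0]+42*np.cos(t),J[1]+42*np.sin(t),z]) for t in np.linspace(0,6.28,40)]); cv2.polylines(v,[np.round(pts*8).astype(np.int32)],True,(0,255,0),1,cv2.LINE_AA,3)
cv2.imwrite("pics/k.png",cv2.resize(v[120:260,330:512],None,fx=4,fy=4))
```

```text
lip wrist [ 343  189   43   43 1827] [364.22550629 210.13081554] [487.51156703  61.84816378 128.7       ]
lip az 93.93543266778386
lip side [211 162  14  12  88] [217.69318182 167.29545455] [489.19918921  67.57709256 128.7       ] 92.65412524362576
```

View pics/k.png

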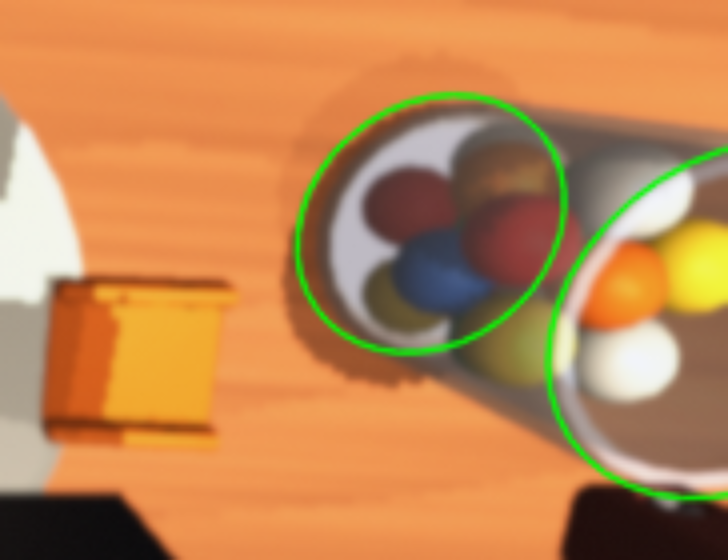

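The predicted jar outline matches the image across the lip's direction. The lip is at 93–94° and the jar at 94°, so I hand in.

Run:
```python
from workcell import ctrl, telemetry
o=telemetry.get_obs(); print(o["t"],o["width"],abs(o["qvel"]).max())
print(ctrl.close_job())
```

```text
12.05 13.781553338097703 0.001488815532947902
the job is handed in; nothing more can be done
None
```

I gripped the dish by its bar, lifted it straight up about 100 mm, and turned it left about 88° so its lip points at the jar. I handed it in at 12 s with the dish still held.

**Lip direction:** the jar lies at about 94° from the dish centre. The lip measured 93.9° in the wrist view but 92.7° in the side view, a difference of about 1.3°.

**Level and height:** tool tilt was under 0.01°, and the dish's underside was about 103 mm above the desk, directly over its mat. The arm was still, and the grip measured 13.8 mm on the 14 mm bar.

**Marble:** about 1 mm from the centre in the side view.

**Everything else:** the jar and pen pot were unmoved in the last top view. I didn't measure the other bystanders again; the arm passed well above the desk and no unexpected forces showed.

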